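# Unpin the cast carrier and set it out on the mat

### The arm

A 6-joint arm with a two-finger parallel gripper is mounted at the origin on a cart in front of the work surface, level with it; the furniture and walls round the work are solid. World frame = base frame: x ahead of the robot, y to its left, z up, the work surface at z = 0. Lengths are in m, angles in degrees, forces in N, time in s.
With the tool pointing down it reaches from about 0.275 to 0.75 m from the base axis. Payload 10.2 kg.
Tool frame: the origin (TCP) lies at the very end of the fingers, on their centre line; the grasp point (between the pads) lies 19 mm behind it; z points along the fingers, y is the line along which they close (so a half turn about z gives the same grasp; the last joint's range is limited). The gripper opens to 85 mm and grips with 20 to 120 N. Pads are 22 mm wide; open, the fingers measure 114 mm over their backs; the gripper's body (76 mm by 85 mm) begins 54 mm behind the grasp point. The pads swing forward as they close: fully open they stand 13 mm farther back than shut.
Start: joints at [-88.373, 17.928, 85.812, -0, 76.261, -12.8], TCP at [0.131, -0.508, 0.231] pointing down, gripper open.
Joint ranges: [-168.41, 168.41], [-55.51, 124.54], [10.69, 146.95], [-70.63, 250.63], [1, 178], [-165.06, 165.06]. Speed limits (degrees/s): [136.94, 136.94, 172.46, 180, 180, 180].

### API

Orientations are given as a 3x3 rotation matrix whose columns are the frame's x, y, z axes.
In Python, from plant import arm gives the robot as it stands.
- The arm moves only by the shell command python3 -m handwheel 'ROWS' [FORCE]. ROWS is JSON, one flat list of numbers, 7 for each row, row after row: the shift along the tool's x, y, z as a fraction of full scale, then the turn, a rotation vector about the tool's x, y, z as a fraction of full scale, then the opening, from 0 (shut) to 1 (fully open). A call has 1 to 8 rows; each row is the pose to reach, as a shift and turn from the pose commanded when the call began, along the tool's axes at that moment; what a row does not reach only later rows make up. Full scale, the value 1, is 0.3 m for a shift and 60 degrees for a turn. A row lasts 1/12 s, in which the tool goes at most 41.7 mm and 7.16 degrees, less where a joint would pass 70% of its speed; a pose out of reach is approached as far as the arm can. A call with a number of a shift or a turn outside -1 to 1 is refused whole. A call with a gripper value outside its range is refused whole. The fingers move at their own pace and stop on an object; FORCE is the grip in N (left out, the last holds). Time passes only in rows, so rows that repeat a pose let the fingers close. It gives the time, the measured TCP pose, the force, the opening and the grip force at its end, in the units of the state.
- arm.get_state(): the state, without advancing time (a new reading comes with each control period).
- arm.read_camera(name): name is "side" or "top" or "wrist"; returns (picture, depth): 384x512x3 uint8, red, green, blue; 384x512 float32, m along the optical axis (not along the pixel's ray), 0 where there is no reading.
- arm.camera_model(name): a dict with "fx", "fy", "cx", "cy" (pixels), "world_from_camera" (4x4, takes a point from camera to world coordinates); the wrist camera has in their place "mount" (4x4, takes a point from camera to tool coordinates, whose origin is the TCP and whose axes are the flange's). Camera axes: x right, y down, z forward; pixel columns grow to the right and rows downward; lengths in m; the calibration is good to about 2 mm. A picture is of the moment at which its call begins: read the wrist's pose just before it. camera_model takes no time and is no camera call.
- arm.close_job(): hands the job in; it is judged then, once.
The state is a dict: "time_s": time; "q": joint angles; "joint_vel": joint speeds; "tau": joint torques, N m; "eef_pos": TCP position; "ee_rot": TCP orientation; "contact_force": force on the tool from outside, world axes, zero at the start; "torque": the same for the moment, N m; "opening": opening from 0.0 (shut) to 1.0 (fully open); "grip_force": force on a finger pad.
Only numpy, scipy, OpenCV 4.12 (cv2) and the standard library are available. Lean on these libraries where they do the work, as an engineer would, in place of code of your own. Each camera call takes 0.05 s, during which the arm holds its last target. There are 200 camera calls.

### The job

One of the two holders on the bench carries a tooth cast on its slide-in plate. Pull up the spring plunger of that holder, twist it about a quarter turn so that it stays up by itself and let go of it, then slide the plate with the cast out from under the bridge and set it down upright on the middle of the dark rubber mat. Leave the other holder with its bare plate pinned as it is.

Things in the scene. Friction and masses are not known exactly. Their poses are not given: they have to be found in the camera images.
- holder_cast: Fixed metal holder whose plate bears the tooth cast. Base 180 x 110 x 12 mm; origin: centre of its underside, z up, open front at -x. A dark bridge (x = 37 to 73 mm, 24 to 32 mm high) spans the plate and carries the plunger at x = 55, y = 0. Guide rails 18 mm high, x = -10 to 80 mm, leave 3 mm play a side. Closed at the back: the plate leaves along -x, once the pin is up.
- lift_cast (a joint): Lift of that plunger (m): 0 = down, pin through the plate; stop at 0.017. The spring pulls down 4 N at 0, 8 N at the stop. At 0 a cross pin in the slot of a collar prevents turning; lifted over 0.013 the knob turns freely. Released after a turn of 0.8 to 1.5 rad either way, the cross pin rests on the collar: the plunger stays up at about 0.012 and the plate is free.
- knob_cast: Black bar knob of that plunger, 14 (its x) x 46 (its y) x 24 mm high (z up); origin: centre of the bar, 72 mm above the bench when down. Rises with the plunger, turns about its own z up to 1.5 rad either way; when down the bar lies along the holder's y. Grip it from above across its 14 mm. The collar below tops out 48 mm above the bench.
- carrier_cast: Loose dark grey plate with a tooth cast fixed on it, 160 (x) x 70 (y) x 8 mm, 0.2 kg; origin: centre of its underside, 12 mm above the bench while in the holder; z up, x as the holder's. Grip its upright fin, 26 (x) x 14 (y) mm, at x = -63 mm, top 58 mm above the underside. Cast at x = -28 to 27 mm, 39 mm high. Drawn out 45 mm along -x it clears the bridge and may be lifted.
- mat: Fixed dark rubber mat on the bench, 180 (x) x 120 (y) x 4 mm; origin at the centre of its underside, so that its top is 4 mm higher.
- carrier_bare: Loose plate of the same make with no cast on it, pinned in the second, identical holder: to be left alone.
- lift_bare (a joint): Lift of the second holder's plunger in m, 0 down: to be left down.

How it is judged:
By the outcome, as a careful person would: the job done as asked, in the order asked, and still so for the second after the job is handed in, with the robot touching nothing.
It also fails if it takes over 56 s, if anything falls off the work surface, if the arm or the gripper's body presses on something with over 40 N, if the wrist force passes 120 N, or if a joint passes its speed limit or range.

## Working session

There is one attempt and no reset: what is moved stays moved. The work goes in short steps, Python scripts to look and compute and a shell command to move; the robot and the scene stay as the last step left them, time stands still between calls to the robot, and variables do not carry over. Pictures are saved under pics/ and viewed, at most 10 in all, crops included, and the job is handed in when it is done.

```bash
ls; mkdir -p pics; python3 - <<'E'
from plant import arm
import cv2,numpy as np
s=arm.get_state();print(s['time_s'],s['eef_pos'],np.round(s['ee_rot'],3).tolist(),s['opening'])
for n in ('top','side'):
    p,d=arm.read_camera(n);cv2.imwrite(f'pics/{n}0.png',p[:,:,::-1]);np.savez(f'{n}0.npz',p=p,d=d)
    m=arm.camera_model(n);print(n,m['fx'],m['cx'],m['cy'],np.round(m['world_from_camera'],3).tolist())
p0=cv2.imread('pics/top0.png');p1=cv2.imread('pics/side0.png')
E
```

```text
pics
0.0 [ 0.13078907 -0.5081797   0.23072229] [[0.968, 0.249, -0.0], [0.249, -0.968, 0.001], [0.0, -0.001, -1.0]] 0.998241276057402
top 365.30633430690443 255.9238492797436 190.27813467791998 [[0.011, -0.997, 0.079, 0.426], [-1.0, -0.009, 0.025, -0.053], [-0.024, -0.08, -0.997, 1.044], [0.0, 0.0, 0.0, 1.0]]
side 418.28157888942764 249.3331912459453 191.58671651201684 [[-0.946, -0.139, 0.292, 0.183], [-0.323, 0.399, -0.858, 0.932], [0.003, -0.906, -0.422, 0.561], [0.0, 0.0, 0.0, 1.0]]
```

View pics/top0.png

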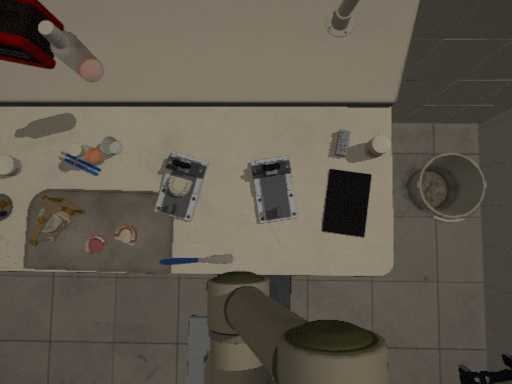

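View pics/side0.png

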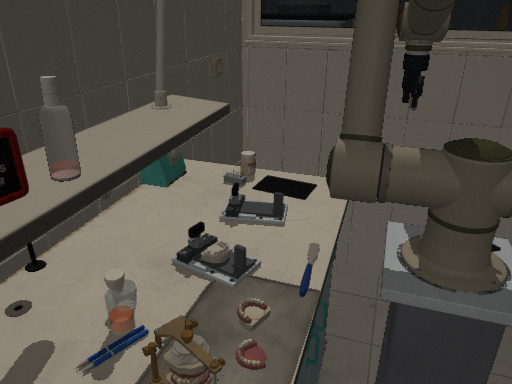

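The top view shows the cast holder at about (182,187), with its plunger at the upper end near (185,163). The bare holder is at (273,190) and the mat at (347,203). The side view agrees and shows the cast fin on the robot side. A wall shelf runs behind, with its edge at row 103.

```bash
cat > h.py <<'E'
import numpy as np,cv2
from plant import arm
def deproj(d,m,T):
    v,u=np.mgrid[:d.shape[0],:d.shape[1]]
    c=np.stack([(u-m['cx'])/m['fx']*d,(v-m['cy'])/m['fy']*d,d],-1)
    return c@T[:3,:3].T+T[:3,3]
def plane(uv,m,T,z):
    uv=np.atleast_2d(uv).astype(float)
    r=np.c_[(uv[:,0]-m['cx'])/m['fx'],(uv[:,1]-m['cy'])/m['fy'],np.ones(len(uv))]@T[:3,:3].T
    return T[:3,3]+r*((z-T[2,3])/r[:,2])[:,None]
def wristT(s):
    T=np.eye(4);T[:3,:3]=s['ee_rot'];T[:3,3]=s['eef_pos'];return T@np.array(arm.camera_model('wrist')['mount'])
E
python3 - <<'E'
from h import *
m=arm.camera_model('top');T=np.array(m['world_from_camera'])
z=np.load('top0.npz');P=deproj(z['d'],m,T)
print('bench z',np.median(P[230:250,180:300,2]), 'shelf',P[95:103,250].round(3).tolist()[::4])
for n,(a,b,c,e) in dict(cast=(145,215,145,228),bare=(242,305,148,228)).items():
    S=P[c:e,a:b];k=S[...,2]
    for lo,hi in ((.007,.1),(.05,.075),(.075,.1)):
        M=((k>lo)&(k<hi)).astype(np.uint8)
        q=S[M>0][:,:2].astype(np.float32)
        if len(q)>3:print(n,lo,len(q),cv2.minAreaRect(q),q.mean(0))
p=z['p'].astype(int).sum(2);M=(p<90)
M[:160]=0;M[245:]=0;M[:,:315]=0;M[:,380:]=0
n,l,st,ce=cv2.connectedComponentsWithStats(M.astype(np.uint8));i=1+st[1:,4].argmax()
v,u=np.where(l==i);q=plane(np.c_[u,v],m,T,.004)[:,:2].astype(np.float32);print('mat',cv2.minAreaRect(q),q.mean(0))
print(np.round(arm.camera_model('wrist')['mount'],3).tolist())
E
```

```text
bench z -0.00021996192607054432 shelf [[0.702, -0.018, 0.248], [0.693, -0.018, 0.251]]
cast 0.007 2430 ((0.5156016945838928, 0.2114834189414978), (0.1545158326625824, 0.19772012531757355), 74.85233306884766) [0.5167128  0.18449177]
cast 0.05 90 ((0.512803316116333, 0.1848280131816864), (0.043060772120952606, 0.15034446120262146), 76.52326965332031) [0.48304635 0.19382857]
cast 0.075 90 ((0.5713783502578735, 0.17318175733089447), (0.04517567902803421, 0.014049326069653034), 74.43180847167969) [0.5709209  0.17284098]
bare 0.007 2436 ((0.5124659538269043, -0.07611426711082458), (0.18006885051727295, 0.10967783629894257), 9.570453643798828) [ 0.5104017 -0.0761423]
bare 0.05 73 ((0.5077610015869141, -0.07721501588821411), (0.148474782705307, 0.03641089051961899), 14.015457153320312) [ 0.4842686  -0.08083832]
bare 0.075 95 ((0.5663594603538513, -0.06750147044658661), (0.014310074038803577, 0.0456240139901638), 8.93203353881836) [ 0.56593835 -0.06741469]
mat ((0.47682392597198486, -0.2838228940963745), (0.1165962964296341, 0.1763249784708023), 82.68883514404297) [ 0.47642928 -0.28377077]
[[-0.0, -0.955, -0.295, 0.076], [1.0, -0.0, -0.0, 0.001], [0.0, -0.295, 0.955, -0.143], [0.0, 0.0, 0.0, 1.0]]
```

```bash
cat > go.py <<'E'
import sys
from h import *
from scipy.spatial.transform import Rotation as R
# fractions from current pose to target x y z yaw(tool x axis, tool down)
x,y,z,w=map(float,sys.argv[1:5]);s=arm.get_state();Rm=np.array(s['ee_rot']);c,n=np.cos(np.radians(w)),np.sin(np.radians(w))
Rt=np.array([[c,n,0],[n,-c,0],[0,0,-1]])
print('t',s['time_s'],'pos',s['eef_pos'].round(4),'yaw',np.degrees(np.arctan2(Rm[1,0],Rm[0,0])).round(2),'q',np.round(s['q'],1),'F',np.round(s['contact_force'],1),'op',round(s['opening'],3),'grip',s['grip_force'])
print('shift',(Rm.T@(np.array([x,y,z])-s['eef_pos'])/.3).round(4),'turn',(np.degrees(R.from_matrix(Rm.T@Rt).as_rotvec())/60).round(4))
E
python3 go.py .571 .173 .17 74.4
python3 - <<'E'
from h import *
m=arm.camera_model('top');T=np.array(m['world_from_camera'])
z=np.load('top0.npz');P=deproj(z['d'],m,T)[145:228,145:215].reshape(-1,3)
a=np.radians(-15.6);k=np.array([.5713,.1731]);L=(P[:,:2]-k)@np.array([[np.cos(a),-np.sin(a)],[np.sin(a),np.cos(a)]])+[.055,0]
f=(abs(L[:,0]+.063)<.03)&(abs(L[:,1])<.03)&(P[:,2]>.063)
print('fin local',f.sum(),L[f].min(0),L[f].max(0),L[f].mean(0),P[f,2].mean())
g=(P[:,2]>.005)&(abs(L)<.12).all(1)
lo,hi=[np.percentile(L[g],q,axis=0) for q in (.5,99.5)]
print('holder local extents',lo,hi)
E
```

```text
t 0.1 pos [ 0.1308 -0.5082  0.2308] yaw 14.43 q [-88.4  18.   85.8  -0.   76.3 -12.8] F [-0.4 -0.3  0.3] op 0.999 grip 0.0
shift [ 1.9868 -1.8332  0.2052] turn [-8.000e-04 -8.000e-04 -9.995e-01]
fin local 50 [-0.07969974 -0.00878938] [-0.05498167  0.0049409 ] [-0.06719269 -0.00232376] 0.06869353445669693
holder local extents [-0.10036333 -0.05477148] [0.08895135 0.06928799]
```

```bash
python3 -m handwheel '[0.08,-0.075,0,0,0,0,1, 0.19,-0.175,0,0,0,0,1, 0.31,-0.285,0,0,0,0,1, 0.43,-0.395,0,0,0,0,1, 0.55,-0.505,0,0,0,0,1, 0.65,-0.6,0,0,0,0,1, 0.7,-0.65,0,0,0,0,1, 0.7,-0.65,0,0,0,0,1]' 40
python3 -m handwheel '[0.08,-0.075,0,0,0,0,1, 0.19,-0.175,0,0,0,0,1, 0.31,-0.285,0,0,0,0,1, 0.43,-0.395,0,0,0,0,1, 0.55,-0.505,0,0,0,0,1, 0.65,-0.6,0,0,0,0,1, 0.7,-0.65,0,0,0,0,1, 0.7,-0.65,0,0,0,0,1]'
python3 go.py .571 .173 .17 74.4
```

```text
time_s: 0.77
eef_pos: [0.2876, -0.2625, 0.2313]
ee_rot: [[0.967, 0.254, 0.001], [0.254, -0.967, 0.001], [0.001, -0.001, -1.0]]
contact_force: [-0.5, -2.1, 0.1]
opening: 0.999
grip_force: 0.0
time_s: 1.43
eef_pos: [0.4421, -0.0214, 0.231]
ee_rot: [[0.967, 0.255, 0.0], [0.255, -0.967, 0.001], [0.001, -0.001, -1.0]]
contact_force: [0.8, -0.3, -0.4]
opening: 1.0
grip_force: 0.0
t 1.4333 pos [ 0.4421 -0.0214  0.231 ] yaw 14.75 q [-18.1   7.5  99.    0.1  73.5  57.2] F [ 0.8 -0.3 -0.4] op 1.0 grip 0.0
shift [ 0.5803 -0.517   0.2044] turn [-8.000e-04 -1.200e-03 -9.941e-01]
```

```bash
python3 -m handwheel '[0.08,-0.07,0.03,0,0,-0.1,0.5, 0.18,-0.16,0.06,0,0,-0.22,0.5, 0.28,-0.25,0.1,0,0,-0.34,0.5, 0.38,-0.34,0.14,0,0,-0.46,0.5, 0.48,-0.43,0.17,0,0,-0.58,0.5, 0.55,-0.49,0.2,0,0,-0.7,0.5, 0.58,-0.517,0.204,0,0,-0.8,0.5, 0.58,-0.517,0.204,0,0,-0.88,0.5]'
python3 -m handwheel '[0,0,0,0,0,-0.1,0.5, 0,0,0,0,0,-0.115,0.5,0,0,0,0,0,-0.115,0.5,0,0,0,0,0,-0.115,0.5]'
python3 go.py .571 .173 .055 74.4
python3 - <<'E'
from h import *
s=arm.get_state();p,d=arm.read_camera('wrist');m=arm.camera_model('wrist');T=wristT(s)
cv2.imwrite('pics/w1.png',p[:,:,::-1]);P=deproj(d,m,T)
S=P.reshape(-1,3);k=(S[:,2]>.074)&(S[:,2]<.092)&(np.hypot(S[:,0]-.571,S[:,1]-.173)<.04)
q=S[k];print(k.sum(),cv2.minAreaRect(q[:,:2].astype(np.float32)),q.mean(0),np.percentile(q[:,2],[5,50,95]))
E
```

```text
time_s: 2.1
eef_pos: [0.5707, 0.1692, 0.1683]
ee_rot: [[0.38, 0.925, -0.002], [0.925, -0.38, 0.0], [-0.001, -0.002, -1.0]]
contact_force: [-0.8, 0.3, -0.0]
opening: 0.499
grip_force: 0.0
time_s: 2.43
eef_pos: [0.5703, 0.167, 0.17]
ee_rot: [[0.277, 0.961, -0.0], [0.961, -0.277, -0.0], [-0.0, -0.0, -1.0]]
contact_force: [-0.4, 0.5, -0.6]
opening: 0.502
grip_force: 0.0
t 2.4333 pos [0.5703 0.167  0.17  ] yaw 73.94 q [ 5.  29.5 78.2 -0.  72.3 21.1] F [-0.4  0.5 -0.6] op 0.502 grip 0.0
shift [ 0.0198 -0.003   0.3835] turn [-0.0002  0.0001 -0.0076]
1217 ((0.5726326107978821, 0.17303302884101868), (0.04605505242943764, 0.013854087330400944), 75.22411346435547) [0.57302089 0.17470208 0.08320313] [0.08057752 0.08353605 0.08488113]
```

View pics/w1.png

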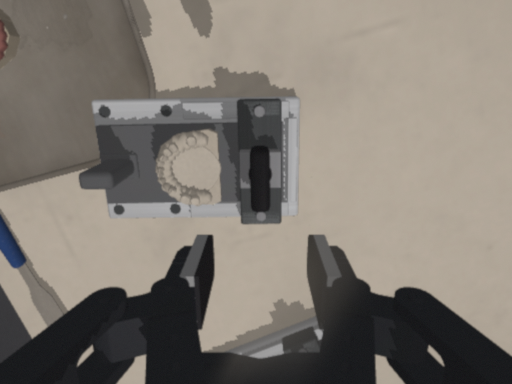

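The wrist view shows the knob bar at about (260,178), lying across the bridge, with the cast at (190,168) and the fin at (108,175). The knob is at (0.5725, 0.173) with a yaw of about 75°.

```bash
python3 go.py .5722 .173 .057 74.8
python3 -m handwheel '[0.02,0.002,0.03,0,0,-0.014,0.5, 0.022,0.002,0.12,0,0,-0.014,0.5, 0.022,0.002,0.22,0,0,-0.014,0.5, 0.022,0.002,0.31,0,0,-0.014,0.5, 0.022,0.002,0.36,0,0,-0.014,0.5, 0.022,0.002,0.377,0,0,-0.014,0.5, 0.022,0.002,0.377,0,0,-0.014,0.5, 0.022,0.002,0.377,0,0,-0.014,0.5]'
python3 go.py .5722 .173 .057 74.8
```

```text
t 2.4833 pos [0.5702 0.1671 0.1701] yaw 73.97 q [ 5.  29.5 78.2  0.  72.3 21.1] F [ 1.2 -1.3 -0. ] op 0.501 grip 0.0
shift [0.0207 0.0009 0.377 ] turn [-0.0001  0.     -0.0139]
time_s: 3.15
eef_pos: [0.5731, 0.1738, 0.0577]
ee_rot: [[0.26, 0.966, 0.001], [0.966, -0.26, 0.0], [0.0, 0.001, -1.0]]
contact_force: [0.0, 0.8, 0.4]
opening: 0.5
grip_force: 0.0
t 3.15 pos [0.5731 0.1738 0.0577] yaw 74.95 q [ 5.7 37.3 83.6  0.  59.1 20.7] F [0.  0.8 0.4] op 0.5 grip 0.0
shift [-0.0033 -0.0023  0.0022] turn [ 0.001  -0.0004  0.0026]
```

Close on the knob.

```bash
python3 -m handwheel '[0,0,0,0,0,0,0.3, 0,0,0,0,0,0,0.2, 0,0,0,0,0,0,0.1, 0,0,0,0,0,0,0.05, 0,0,0,0,0,0,0, 0,0,0,0,0,0,0, 0,0,0,0,0,0,0, 0,0,0,0,0,0,0]' 50
python3 go.py .5722 .173 .0735 74.8
```

```text
time_s: 3.82
eef_pos: [0.5724, 0.174, 0.0583]
ee_rot: [[0.259, 0.966, 0.0], [0.966, -0.259, 0.0], [0.0, -0.0, -1.0]]
contact_force: [-5.7, 1.8, 7.2]
opening: 0.155
grip_force: 51.8
t 3.8167 pos [0.5724 0.174  0.0583] yaw 74.97 q [ 5.7 37.2 83.6  0.  59.2 20.7] F [-5.7  1.8  7.2] op 0.155 grip 51.75387093331665
shift [-0.0033  0.0001 -0.0507] turn [-0.     -0.0004  0.0028]
```

```bash
python3 -m handwheel '[0,0,-0.01,0,0,0,0, 0,0,-0.02,0,0,0,0, 0,0,-0.03,0,0,0,0, 0,0,-0.04,0,0,0,0, 0,0,-0.047,0,0,0,0, 0,0,-0.052,0,0,0,0, 0,0,-0.052,0,0,0,0, 0,0,-0.052,0,0,0,0]'
python3 - <<'E'
from h import *
z=np.load('side0.npz');p,d=arm.read_camera('side');a=z['p'][205:290,150:290];b=p[205:290,150:290]
cv2.imwrite('pics/s1.png',cv2.resize(np.hstack([a,b])[:,:,::-1],None,fx=2.8,fy=2.8))
E
python3 go.py .5722 .173 .0735 74.8
```

```text
time_s: 4.48
eef_pos: [0.5722, 0.1738, 0.0722]
ee_rot: [[0.259, 0.966, -0.001], [0.966, -0.259, 0.0], [-0.0, -0.001, -1.0]]
contact_force: [-2.8, 3.4, -7.0]
opening: 0.153
grip_force: 49.5
t 4.5333 pos [0.5723 0.1738 0.0722] yaw 74.97 q [ 5.7 36.2 83.1  0.  60.8 20.7] F [-2.7  4.4 -8. ] op 0.155 grip 49.53427749685943
shift [-0.0025  0.0004 -0.0042] turn [-0.001   0.0001  0.0028]
```

```bash
python3 -m handwheel '[0,0,-0.005,0,0,0,0, 0,0,-0.005,0,0,-0.05,0, 0,0,-0.005,0,0,-0.13,0, 0,0,-0.005,0,0,-0.21,0, 0,0,-0.005,0,0,-0.3,0, 0,0,-0.005,0,0,-0.4,0, 0,0,-0.005,0,0,-0.5,0, 0,0,-0.005,0,0,-0.5,0]'
python3 go.py .5722 .173 .0735 143
```

```text
time_s: 5.2
eef_pos: [0.5722, 0.1738, 0.0738]
ee_rot: [[-0.264, 0.965, -0.001], [0.965, 0.264, 0.0], [0.001, -0.001, -1.0]]
contact_force: [-2.9, 3.7, -8.7]
opening: 0.147
grip_force: 49.6
t 5.2 pos [0.5722 0.1738 0.0738] yaw 105.29 q [ 5.7 36.  83.   0.  61.  -9.6] F [-2.9  3.7 -8.7] op 0.147 grip 49.56727242912166
shift [-0.0024 -0.0007  0.0012] turn [-0.0009 -0.0008 -0.6286]
```

```bash
python3 -c "
from plant import arm;print(arm.get_state()['torque'])"
python3 -m handwheel '[0,0,0,0,0,-0.05,0, 0,0,0,0,0,-0.14,0, 0,0,0,0,0,-0.24,0, 0,0,0,0,0,-0.34,0, 0,0,0,0,0,-0.44,0, 0,0,0,0,0,-0.54,0, 0,0,0,0,0,-0.61,0, 0,0,0,0,0,-0.61,0]'
python3 -c "
from plant import arm;print(arm.get_state()['torque'])"
python3 go.py .5722 .173 .0735 143
```

```text
[0.79661591 0.57740992 0.02723834]
time_s: 5.87
eef_pos: [0.572, 0.1738, 0.0737]
ee_rot: [[-0.786, 0.618, -0.002], [0.618, 0.786, 0.0], [0.001, -0.001, -1.0]]
contact_force: [-4.5, 3.6, -9.4]
opening: 0.151
grip_force: 49.6
[ 0.8006235   0.68042131 -0.0212314 ]
t 5.8667 pos [0.572  0.1738 0.0737] yaw 141.8 q [  5.7  36.1  83.    0.   61.  -46.1] F [-4.5  3.6 -9.4] op 0.151 grip 49.607559271826176
shift [-0.0021 -0.0017  0.0008] turn [-0.0008 -0.0014 -0.02  ]
```

```bash
python3 -m handwheel '[0,0,0.004,0,0,0,0, 0,0,0.008,0,0,0,0, 0,0,0.011,0,0,0,0, 0,0,0.011,0,0,0,0, 0,0,0.011,0,0,0,0]'
python3 -m handwheel '[0,0,0,0,0,0,0.2, 0,0,0,0,0,0,0.25, 0,0,0,0,0,0,0.35, 0,0,0,0,0,0,0.5, 0,0,-0.03,0,0,0,0.5, 0,0,-0.1,0,0,0,0.5, 0,0,-0.2,0,0,0,0.5, 0,0,-0.23,0,0,0,0.5]'
python3 -m handwheel '[0,0,-0.05,0,0,0,0.6,0,0,-0.05,0,0,0,0.6]'
python3 - <<'E'
from h import *
z=np.load('side0.npz');p,d=arm.read_camera('side');a=z['p'][205:290,150:290];b=p[205:290,150:290]
cv2.imwrite('pics/s2.png',cv2.resize(np.hstack([a,b])[:,:,::-1],None,fx=2.8,fy=2.8))
m=arm.camera_model('wrist')
s=arm.get_state();p,d=arm.read_camera('wrist');S=deproj(d,m,wristT(s)).reshape(-1,3)
k=(S[:,2]>.076)&(S[:,2]<.105)&(np.hypot(S[:,0]-.5722,S[:,1]-.173)<.028);q=S[k]
if k.any():print('knob',k.sum(),cv2.minAreaRect(q[:,:2].astype(np.float32)),np.percentile(q[:,2],[5,50,95]))
k=(S[:,2]>.062)&(S[:,2]<.08)&(np.hypot(S[:,0]-.456,S[:,1]-.203)<.035);q=S[k]
if k.any():print('fin',k.sum(),cv2.minAreaRect(q[:,:2].astype(np.float32)),np.percentile(q[:,2],[5,50,95]))
E
python3 go.py .456 .204 .16 164.6
```

```text
time_s: 6.28
eef_pos: [0.5721, 0.1738, 0.0705]
ee_rot: [[-0.783, 0.622, -0.002], [0.622, 0.783, 0.0], [0.001, -0.001, -1.0]]
contact_force: [-4.9, 3.7, -7.9]
opening: 0.152
grip_force: 49.7
time_s: 6.95
eef_pos: [0.5744, 0.1737, 0.1448]
ee_rot: [[-0.783, 0.622, 0.007], [0.622, 0.783, 0.001], [-0.005, 0.005, -1.0]]
contact_force: [0.1, -1.2, 0.7]
opening: 0.497
grip_force: 0.0
time_s: 7.12
eef_pos: [0.574, 0.1737, 0.1583]
ee_rot: [[-0.783, 0.622, 0.006], [0.622, 0.783, 0.0], [-0.004, 0.004, -1.0]]
contact_force: [-0.3, -0.0, 0.4]
opening: 0.599
grip_force: 0.0
knob 1528 ((0.571977436542511, 0.17371034622192383), (0.01400349847972393, 0.044781893491744995), 51.23891067504883) [0.08680376 0.09488723 0.09623639]
fin 923 ((0.4552433490753174, 0.2038354128599167), (0.014153734780848026, 0.02417212910950184), 74.69110870361328) [0.06553577 0.06940821 0.07087654]
t 7.2167 pos [0.5727 0.1736 0.1549] yaw 141.56 q [  5.7  30.8  78.5  -0.   70.7 -45.9] F [-0.4  0.6 -0.3] op 0.597 grip 0.0
shift [ 0.3679 -0.1624 -0.0173] turn [ 0.0004  0.0007 -0.384 ]
```

View pics/s2.png

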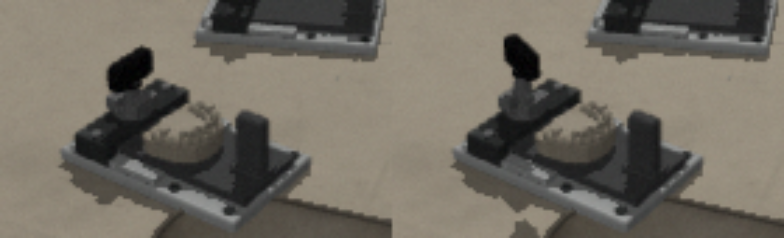

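The plunger stays up with its knob turned; the right half of the picture shows it about 12 mm higher than before. Next is the fin, at (0.4553, 0.2038).

```bash
python3 -m handwheel '[0.05,-0.02,0,0,0,-0.05,0.5, 0.13,-0.06,0,0,0,-0.13,0.5, 0.22,-0.1,0,0,0,-0.21,0.5, 0.31,-0.14,0,0,0,-0.3,0.5, 0.36,-0.16,0,0,0,-0.36,0.5, 0.37,-0.163,0,0,0,-0.387,0.5, 0.37,-0.163,0,0,0,-0.387,0.5]'
python3 go.py .4553 .2038 .037 164.7
```

```text
time_s: 7.8
eef_pos: [0.4548, 0.2045, 0.1543]
ee_rot: [[-0.965, 0.261, -0.001], [0.261, 0.965, -0.0], [0.001, -0.0, -1.0]]
contact_force: [1.1, 0.1, -0.2]
opening: 0.501
grip_force: 0.0
t 7.8 pos [0.4548 0.2045 0.1543] yaw 164.85 q [ 10.7  19.   96.5  -0.   64.5 -64.1] F [ 1.1  0.1 -0.2] op 0.501 grip 0.0
shift [-0.0025 -0.0017  0.3912] turn [-0.0004 -0.0006  0.0025]
```

```bash
python3 -m handwheel '[-0.002,-0.002,0.04,0,0,0.002,0.5, -0.002,-0.002,0.12,0,0,0.002,0.5, -0.002,-0.002,0.21,0,0,0.002,0.5, -0.002,-0.002,0.3,0,0,0.002,0.5, -0.002,-0.002,0.36,0,0,0.002,0.5, -0.002,-0.002,0.39,0,0,0.002,0.5, -0.002,-0.002,0.39,0,0,0.002,0.5, -0.002,-0.002,0.39,0,0,0.002,0.5]'
python3 -m handwheel '[0,0,0,0,0,0,0.3, 0,0,0,0,0,0,0.2, 0,0,0,0,0,0,0.1, 0,0,0,0,0,0,0.05, 0,0,0,0,0,0,0, 0,0,0,0,0,0,0, 0,0,0,0,0,0,0, 0,0,0,0,0,0,0]' 80
python3 go.py .4553 .2038 .037 164.7
```

```text
time_s: 8.47
eef_pos: [0.4565, 0.2034, 0.038]
ee_rot: [[-0.964, 0.265, 0.0], [0.265, 0.964, 0.0], [-0.0, 0.0, -1.0]]
contact_force: [1.8, -0.5, 0.2]
opening: 0.494
grip_force: 0.0
time_s: 9.13
eef_pos: [0.4566, 0.2038, 0.039]
ee_rot: [[-0.964, 0.264, 0.003], [0.264, 0.964, 0.001], [-0.002, 0.001, -1.0]]
contact_force: [-0.7, 0.6, 6.2]
opening: 0.149
grip_force: 78.9
t 9.1333 pos [0.4566 0.2038 0.039 ] yaw 164.66 q [ 10.6  28.9 102.3   0.   48.6 -64.1] F [-0.7  0.6  6.2] op 0.149 grip 78.90924096107483
shift [ 0.0041 -0.0011  0.0067] turn [ 0.0011  0.0023 -0.0006]
```

```bash
python3 -m handwheel '[0,0,-0.004,0,0,0,0, 0.015,0,-0.004,0,0,0,0, 0.04,0,-0.004,0,0,0,0, 0.07,0,-0.004,0,0,0,0, 0.1,0,-0.004,0,0,0,0, 0.13,0,-0.004,0,0,0,0, 0.15,0,-0.004,0,0,0,0, 0.15,0,-0.004,0,0,0,0]'
python3 go.py .4553 .2038 .037 164.7
```

```text
time_s: 9.8
eef_pos: [0.4108, 0.2159, 0.0391]
ee_rot: [[-0.965, 0.264, -0.001], [0.264, 0.965, -0.0], [0.001, -0.0, -1.0]]
contact_force: [-1.6, 0.7, 0.0]
opening: 0.149
grip_force: 78.4
t 9.8 pos [0.4108 0.2159 0.0391] yaw 164.72 q [ 13.2  25.5 108.2   0.   46.3 -61.5] F [-1.6  0.7  0. ] op 0.149 grip 78.3903694152832
shift [-1.537e-01  1.000e-04  6.700e-03] turn [-0.0003 -0.0009  0.0004]
```

```bash
python3 -m handwheel '[0.03,0,0,0,0,0,0, 0.06,0,0,0,0,0,0, 0.07,0,0,0,0,0,0, 0.07,0,-0.03,0,0,0,0, 0.07,0,-0.1,0,0,0,0, 0.07,0,-0.2,0,0,0,0, 0.07,0,-0.3,0,0,0,0, 0.07,0,-0.38,0,0,0,0]'
python3 -m handwheel '[0,0,-0.04,0,0,0,0, 0,0,-0.04,0,0,0,0]'
python3 - <<'E'
from h import *
p,d=arm.read_camera('side');cv2.imwrite('pics/s3.png',p[:,:,::-1])
# mat, free view from top
m=arm.camera_model('top');T=np.array(m['world_from_camera']);p,d=arm.read_camera('top');np.savez('top1.npz',p=p,d=d)
P=deproj(d,m,T);Q=P[:,:,:].reshape(-1,3)
a=np.radians(-15.3)
k=(Q[:,2]>.05)&(Q[:,2]<.18)&(Q[:,0]>.3)&(Q[:,0]<.6)&(Q[:,1]>.1)&(Q[:,1]<.3)
print(np.percentile(Q[k],[1,50,99],axis=0).round(3))
E
python3 go.py .4 .2 .17 164.7
```

```text
time_s: 10.47
eef_pos: [0.392, 0.221, 0.1554]
ee_rot: [[-0.964, 0.264, 0.001], [0.264, 0.964, 0.0], [-0.001, 0.0, -1.0]]
contact_force: [1.4, -0.3, -2.8]
opening: 0.149
grip_force: 78.2
time_s: 10.63
eef_pos: [0.393, 0.2213, 0.1678]
ee_rot: [[-0.964, 0.264, 0.005], [0.264, 0.964, 0.001], [-0.004, 0.002, -1.0]]
contact_force: [0.8, -0.7, -2.2]
opening: 0.148
grip_force: 78.2
[[0.392 0.156 0.064]
 [0.467 0.196 0.148]
 [0.582 0.241 0.176]]
t 10.7333 pos [0.3917 0.2209 0.1647] yaw 164.66 q [ 14.4  12.5 103.6   0.   63.9 -60.2] F [-1.4  0.2 -2.6] op 0.152 grip 78.22912573814392
shift [-0.0451 -0.0599 -0.0176] turn [-0.0002 -0.0005 -0.0007]
```

View pics/s3.png

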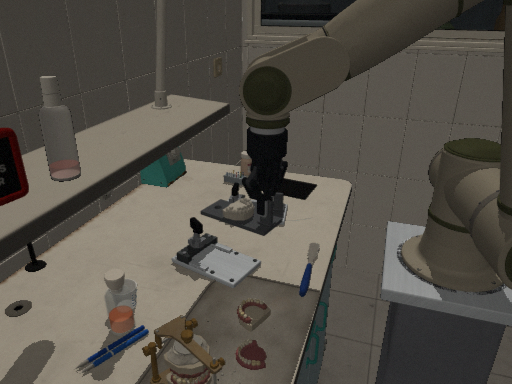

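The plate is out with the cast on it and hangs level at about (245,213). The cast holder is empty, with its plunger still up at (195,227).

```bash
python3 go.py .405 -.03 .165 168.7
python3 -m handwheel '[-0.02,-0.05,0,0,0,0,0, -0.06,-0.15,0,0,0,-0.01,0, -0.1,-0.27,0,0,0,-0.02,0, -0.14,-0.4,0,0,0,-0.03,0, -0.18,-0.53,0,0,0,-0.04,0, -0.22,-0.65,0,0,0,-0.05,0, -0.25,-0.76,0,0,0,-0.06,0, -0.263,-0.794,0,0,0,-0.068,0]'
python3 go.py .4153 -.2759 .165 172.7
```

```text
t 10.7333 pos [0.3917 0.2209 0.1647] yaw 164.66 q [ 14.4  12.5 103.6   0.   63.9 -60.2] F [-1.4  0.2 -2.6] op 0.152 grip 78.22912573814392
shift [-0.264  -0.7948 -0.0009] turn [-0.0002 -0.0005 -0.0674]
time_s: 11.4
eef_pos: [0.4044, -0.033, 0.1638]
ee_rot: [[-0.98, 0.198, -0.003], [0.198, 0.98, 0.0], [0.003, -0.0, -1.0]]
contact_force: [0.1, 1.0, -1.2]
opening: 0.149
grip_force: 78.6
t 11.4 pos [ 0.4044 -0.033   0.1638] yaw 168.57 q [-2.130e+01  7.100e+00  1.103e+02 -1.000e-01  6.270e+01 -9.980e+01] F [ 0.1  1.  -1.2] op 0.149 grip 78.58531951904297
shift [-0.1962 -0.7865 -0.0042] turn [-0.0003 -0.0024 -0.0688]
```

```bash
python3 -m handwheel '[-0.015,-0.07,0,0,0,0,0, -0.04,-0.17,0,0,0,-0.01,0, -0.07,-0.29,0,0,0,-0.02,0, -0.1,-0.42,0,0,0,-0.03,0, -0.13,-0.54,0,0,0,-0.04,0, -0.165,-0.66,0,0,0,-0.05,0, -0.19,-0.75,0,0,0,-0.06,0, -0.196,-0.786,0,0,0,-0.069,0]'
python3 -m handwheel '[0,0,0.1,0,0,0,0, 0,0,0.2,0,0,0,0, 0,0,0.28,0,0,0,0, 0,0,0.3,0,0,0,0, 0,0,0.3,0,0,0,0]'
python3 go.py .4153 -.2759 .033 172.7
python3 - <<'E'
from h import *
p,d=arm.read_camera('side');cv2.imwrite('pics/s4.png',cv2.resize(p[130:270,180:380,::-1],None,fx=3,fy=3))
m=arm.camera_model('top');T=np.array(m['world_from_camera']);p,d=arm.read_camera('top');cv2.imwrite('pics/t4.png',cv2.resize(p[140:260,280:400,::-1],None,fx=4,fy=4))
E
```

```text
time_s: 12.07
eef_pos: [0.4161, -0.2754, 0.1632]
ee_rot: [[-0.992, 0.126, -0.002], [0.126, 0.992, 0.001], [0.002, 0.001, -1.0]]
contact_force: [-0.5, 0.6, -2.0]
opening: 0.148
grip_force: 78.6
time_s: 12.48
eef_pos: [0.4158, -0.2712, 0.0729]
ee_rot: [[-0.992, 0.124, -0.004], [0.124, 0.992, 0.004], [0.004, 0.003, -1.0]]
contact_force: [0.9, -0.4, -1.7]
opening: 0.155
grip_force: 78.5
t 12.4833 pos [ 0.4158 -0.2712  0.0729] yaw 172.88 q [ -46.7   25.5  101.3   -0.    53.5 -129.6] F [ 0.9 -0.4 -1.7] op 0.155 grip 78.48499059677124
shift [-0.001  -0.0161  0.1328] turn [ 0.0033 -0.0041  0.003 ]
```

View pics/s4.png

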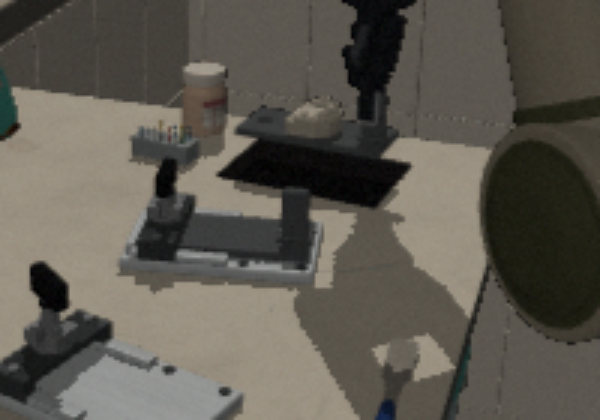

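View pics/t4.png

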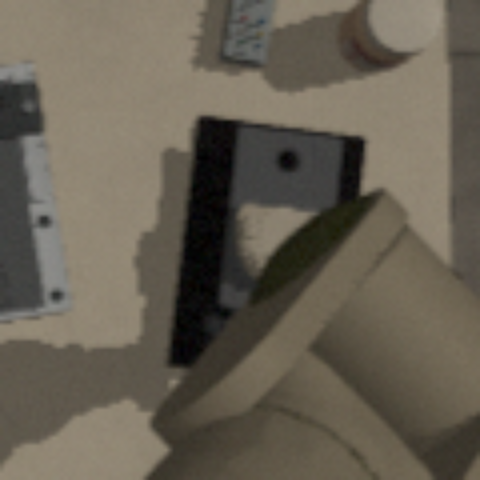

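The side view shows the plate level above the mat, and the top view shows it parallel to the mat. The bare holder is untouched. I'll lower partway and recheck.

```bash
python3 -m handwheel '[0,0,0.03,0,0,0,0, 0,0,0.07,0,0,0,0, 0,0,0.09,0,0,0,0, 0,0,0.09,0,0,0,0, 0,0,0.09,0,0,0,0, 0,0,0.09,0,0,0,0]'
python3 go.py .4153 -.2759 .032 172.7
python3 - <<'E'
from h import *
m=arm.camera_model('top');T=np.array(m['world_from_camera'])
z=np.load('top0.npz');
M=(z['p'].astype(int).sum(2)<90);M[:160]=0;M[245:]=0;M[:,:315]=0;M[:,380:]=0
v,u=np.where(M);q=plane(np.c_[u,v],m,T,.004)[:,:2]
a=np.radians(-7.3);A=np.array([[np.cos(a),-np.sin(a)],[np.sin(a),np.cos(a)]])
L=(q-[.4768,-.2838])@A;print('mat ext',np.percentile(L,[1,99],axis=0).round(4).tolist())
p,d=arm.read_camera('top');P=deproj(d,m,T).reshape(-1,3);L=np.c_[(P[:,:2]-[.4768,-.2838])@A,P[:,2]]
k=(L[:,0]>.035)&(L[:,0]<.1)&(abs(L[:,1])<.06)&(L[:,2]>.018)&(L[:,2]<.06)
print('plate far end',k.sum(),np.percentile(L[k],[2,50,98],axis=0).round(4).tolist())
print('slope',np.linalg.lstsq(np.c_[L[k,:2],np.ones(k.sum())],L[k,2],rcond=None)[0])
E
```

```text
time_s: 13.08
eef_pos: [0.4171, -0.2726, 0.0486]
ee_rot: [[-0.992, 0.124, 0.001], [0.124, 0.992, -0.001], [-0.001, -0.001, -1.0]]
contact_force: [-0.0, 1.0, -1.9]
opening: 0.147
grip_force: 78.6
t 13.0833 pos [ 0.4171 -0.2726  0.0486] yaw 172.89 q [ -46.7   27.8  102.2    0.    49.9 -129.5] F [-0.   1.  -1.9] op 0.147 grip 78.56706261634827
shift [ 0.0048 -0.0117  0.0554] turn [-0.0007  0.0009  0.0032]
mat ext [[-0.0861, -0.0569], [0.0863, 0.057]]
plate far end 386 [[0.0359, -0.0293, 0.025], [0.0565, 0.0045, 0.0295], [0.0782, 0.0392, 0.0336]]
slope [-0.00805558 -0.00850949  0.03004827]
```

```bash
python3 -m handwheel '[0.003,-0.008,0,0,0,0,0, 0.003,-0.014,0.01,0,0,0.003,0, 0.003,-0.014,0.025,0,0,0.003,0, 0.003,-0.014,0.04,0,0,0.003,0, 0.003,-0.014,0.05,0,0,0.003,0, 0.003,-0.014,0.055,0,0,0.003,0, 0.003,-0.014,0.057,0,0,0.003,0, 0.003,-0.014,0.057,0,0,0.003,0]'
python3 go.py .4153 -.2759 .032 172.7
```

```text
time_s: 13.8
eef_pos: [0.4155, -0.2763, 0.031]
ee_rot: [[-0.992, 0.127, 0.0], [0.127, 0.992, -0.0], [-0.0, -0.0, -1.0]]
contact_force: [-0.7, 0.3, 1.2]
opening: 0.149
grip_force: 79.0
t 13.8 pos [ 0.4155 -0.2763  0.031 ] yaw 172.71 q [ -47.1   29.7  102.6    0.    47.7 -129.8] F [-0.7  0.3  1.2] op 0.149 grip 79.03043389320374
shift [ 0.0007  0.0014 -0.0032] turn [-0.0001  0.0001  0.0002]
```

Force is +1.2 N, so the plate is on the mat. I'll release it and go straight up.

```bash
python3 -m handwheel '[0,0,0,0,0,0,0.2, 0,0,0,0,0,0,0.3, 0,0,0,0,0,0,0.5, 0,0,0,0,0,0,0.5, 0,0,0,0,0,0,0.5, 0,0,-0.05,0,0,0,0.5, 0,0,-0.15,0,0,0,0.5, 0,0,-0.28,0,0,0,0.5]'
python3 -m handwheel '[0,0,-0.1,0,0,0,0.5, 0,-0.1,-0.2,0,0,0,0.5, 0,-0.22,-0.3,0,0,0,0.5, 0,-0.35,-0.35,0,0,0,0.5, 0,-0.48,-0.35,0,0,0,0.5, 0,-0.6,-0.35,0,0,0,0.5, 0,-0.7,-0.35,0,0,0,0.5, 0,-0.7,-0.35,0,0,0,0.5]'
python3 - <<'E'
from h import *
m=arm.camera_model('top');T=np.array(m['world_from_camera']);p,d=arm.read_camera('top')
cv2.imwrite('pics/t5.png',cv2.resize(p[130:260,140:400,::-1],None,fx=3,fy=3))
a=np.radians(-7.3);A=np.array([[np.cos(a),-np.sin(a)],[np.sin(a),np.cos(a)]])
P=deproj(d,m,T).reshape(-1,3);L=np.c_[(P[:,:2]-[.4768,-.2838])@A,P[:,2]]
k=(abs(L[:,0])<.1)&(abs(L[:,1])<.06)&(L[:,2]>.008)&(L[:,2]<.017)
q=L[k];print(cv2.minAreaRect(q[:,:2].astype(np.float32)),np.percentile(q,[1,50,99],axis=0).round(4).tolist())
for c in ((.572,.1737),(.5663,-.0675)):
    k=(np.hypot(P[:,0]-c[0],P[:,1]-c[1])<.03)&(P[:,2]>.07);print('knob top',np.median(P[k,2]))
E
```

```text
time_s: 14.47
eef_pos: [0.4144, -0.2754, 0.1142]
ee_rot: [[-0.992, 0.127, -0.003], [0.127, 0.992, 0.004], [0.004, 0.003, -1.0]]
contact_force: [0.3, -1.3, -0.5]
opening: 0.499
grip_force: 0.0
time_s: 15.13
eef_pos: [0.3868, -0.4891, 0.2187]
ee_rot: [[-0.991, 0.131, -0.001], [0.131, 0.991, -0.001], [0.001, -0.001, -1.0]]
contact_force: [-0.2, 0.4, -0.2]
opening: 0.495
grip_force: 0.0
((-0.005251578986644745, -0.00018874183297157288), (0.16911011934280396, 0.11741748452186584), 1.1277228593826294) [[-0.0812, -0.0385, 0.0082], [-0.0071, 0.0057, 0.0123], [0.0768, 0.0397, 0.0164]]
knob top 0.0938954407011664
knob top 0.0832947288281276
```

View pics/t5.png

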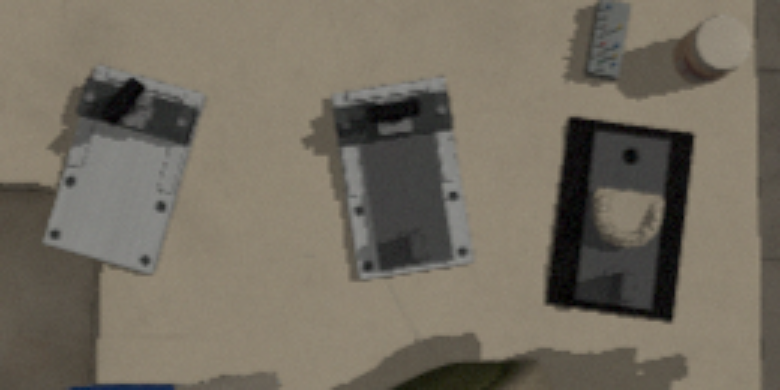

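The plate stands upright in the middle of the mat at about (622,218). The cast holder's plunger is up and turned, the bare holder is unchanged, and the arm is clear.

```bash
python3 -c "
from plant import arm
print(arm.close_job())"
```

```text
the job is handed in; nothing more can be done
None
```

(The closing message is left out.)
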